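Set a vice jaw to a steel parallel and hold it flush

ROBOT

A 6-joint arm with a two-finger parallel gripper is mounted at the origin on the work surface; the furniture and walls round the work are solid. World frame = base frame: x ahead of the robot, y to its left, z up, the work surface at z = 0. Lengths are in m, angles in rad, forces in N, time in s.
With the tool pointing down it reaches from about 0.25 to 0.775 m from the base axis. Payload 4 kg.
Tool frame: the origin (TCP) lies on the centre line of the jaws, within the pads' length; the fingertips stand 17 mm ahead of it and the grasp point (between the pads) lies 2 mm behind it; z points along the fingers, y is the line along which they close (so a half turn about z gives the same grasp; the last joint's range is limited). The gripper opens to 94 mm and grips with 3 to 60 N. Pads are 16 mm wide; open, the fingers measure 119 mm over their backs; the gripper's body (75 mm by 177 mm) begins 78 mm behind the grasp point.
Start: joints at [1.055, 0.087, 1.371, -0, 1.684, -0.103], TCP at [0.221, 0.504, 0.223] pointing down, gripper open.
Joint ranges: [-3.1, 3.1], [-0.76, 2.03], [0.27, 2.55], [-1.08, 4.22], [0.17, 2.65], [-2.57, 2.57]. Speed limits (rad/s): [2.79, 2.79, 3.14, 3.14, 3.14, 3.14].

INTERFACE

Orientations are given as [roll, pitch, yaw] about the fixed x, y, z axes, in that order (R = Rz(yaw) Ry(pitch) Rx(roll)).
In Python, from bench import robot gives the robot as it stands.
- The arm moves only by the tool servo_tool, never from a script. Its argument "plan" is a list of rows, each a list of 7 numbers: the shift along the tool's x, y, z normalised to -1 to 1, where 1 is 0.1 m, then the turn, a rotation vector about the tool's x, y, z normalised to -1 to 1, where 1 is pi/2 rad, then the finger opening in mm, from 0 to 94. In form: [[x, y, z, ax, ay, az, gripper], ...]. A call has 1 to 12 rows; each row is the pose to reach, as a shift and turn from the pose commanded when the call began, along the tool's axes at that moment; what a row does not reach only later rows make up. A row lasts 1/12 s, in which the tool goes at most 41.7 mm and 7.16 degrees, less where a joint would pass 70% of its speed; a pose out of reach is approached as far as the arm can. A call with a number of a shift or a turn outside -1 to 1 is refused whole. A call with a gripper value outside its range is refused whole. The fingers move at their own pace and stop on an object; the grip force is fixed at half the most. Time passes only in rows, so rows that repeat a pose let the fingers close. It gives the time, the measured TCP pose, the force, the opening and the grip force at its end, in the units of the state.
- robot.get_obs(): the state, without advancing time (a new reading comes with each control period).
- robot.snapshot(name): name is "side" or "top"; returns the picture (384x512x3 uint8, red, green, blue); there is no depth.
- robot.camera_params(name): a dict with "camera_matrix" (3x3 intrinsics, pixels), "rvec" (rotation vector, rad) and "tvec" (3), from world to camera coordinates, as OpenCV has them. Camera axes: x right, y down, z forward; pixel columns grow to the right and rows downward; lengths in m; the calibration is good to about 2 mm. A picture is of the moment at which its call begins. camera_params takes no time and is no camera call.
- robot.close_job(): hands the job in; it is judged then, once.
Trained networks look in the newest picture that a camera, given by its name, has taken for a name from the list of things; names that differ only in an ending like _2 or _b are one class to them, and where a whole thing is asked for, a point or a joint stands for the part that bears it (a point fixed in the world has none). Each returns a list of dicts, best first, with "conf" (0 to 1); they miss things now and then, are a little off and sometimes report something else, mostly with a low value. They report only what shows in the picture. A call takes as long as a camera call.
- robot.find_in(thing, camera): "extent" ([centre column, centre row, width, height] in pixels, round what is visible of it).
The state is a dict: "time": time; "joint_positions": joint angles; "qvel": joint speeds; "joint_torque": joint torques, N m; "tool_pos": TCP position; "ee_rot": TCP orientation; "wrist_force": force on the tool from outside, world axes, zero at the start; "wrist_torque": the same for the moment, N m; "width": finger opening in m; "finger_force": force on a finger pad.
Only numpy, scipy, OpenCV 4.12 (cv2) and the standard library are available. Lean on these libraries where they do the work, as an engineer would, in place of code of your own. Each camera call takes 0.05 s, during which the arm holds its last target. There are 200 camera calls.

TASK

Three small setting vices stand on the bench, and only one of them is open wide enough for the loose steel parallel: slide the parallel lengthwise into that vice's gap, lying flat on its bed with its end up against the end stop. Then, with the fingers, press the blue-padded sliding jaw until the parallel is clamped flush between the two jaws, and finish while still pressing firmly, without backing off. Do not shift the jaws of the other two vices, and leave the ring, plug, marker and bush lying around where they are.

Things in the scene. Friction and masses are not known exactly. Their poses are not given: they have to be found in the camera images.
- parallel_center (a point): centre of the steel parallel, a plain bright ground bar 16 x 90 x 25 mm (about 0.17 kg) standing on its 16 x 90 mm face on the desk; the centre is 12.5 mm above its underside; x axis across its 16 mm width, y along its 90 mm length, z up; to be gripped across the 16 mm
- vice_a: one of three alike setting vices fixed to the desk: dark base 122 x 92 mm (x -59..63, y -40..52), its top (bed) 10 mm above the desk. Origin on the desk, z up. A gap along x lies between two aluminium jaws, tops 34 mm above the desk. Fixed jaw: x 15..47, face y = -8, outer face y = -22 mm. Sliding jaw: x 16..46, 16 mm thick, on the +y side
- vice_a_seat (a point): where the parallel's centre lies when fully seated in this vice (on the bed, end at the stop, against the fixed jaw): (0, 0, 22.5) mm in the vice's frame, same axes; the parallel's length runs along x. Open mouth of the gap on the -x side, bare bed x -59..15 mm; steel end stop at the +x end: face x = 45 mm, y -12..22, top 28 mm above the desk
- vice_a_pad (a point): centre of the outer face of the blue pad on this vice's sliding jaw, 22.5 mm above the desk (pad 26 mm along x, 20 mm high); moves with the jaw; axes as the vice, the pad faces +y; pushed towards -y the jaw closes
- vice_a_jaw (a joint): width of this vice's gap between the jaw faces, in m: 0 shut, up to 0.027 open; the jaw slides with about 1.5 N of friction, no spring, and stays where it is left
- vice_b: one of three alike setting vices fixed to the desk: dark base 122 x 92 mm (x -59..63, y -40..52), its top (bed) 10 mm above the desk. Origin on the desk, z up. A gap along x lies between two aluminium jaws, tops 34 mm above the desk. Fixed jaw: x 15..47, face y = -8, outer face y = -22 mm. Sliding jaw: x 16..46, 16 mm thick, on the +y side
- vice_b_seat (a point): where the parallel's centre lies when fully seated in this vice (on the bed, end at the stop, against the fixed jaw): (0, 0, 22.5) mm in the vice's frame, same axes; the parallel's length runs along x. Open mouth of the gap on the -x side, bare bed x -59..15 mm; steel end stop at the +x end: face x = 45 mm, y -12..22, top 28 mm above the desk
- vice_b_pad (a point): centre of the outer face of the blue pad on this vice's sliding jaw, 22.5 mm above the desk (pad 26 mm along x, 20 mm high); moves with the jaw; axes as the vice, the pad faces +y; pushed towards -y the jaw closes
- vice_b_jaw (a joint): width of this vice's gap between the jaw faces, in m: 0 shut, up to 0.027 open; the jaw slides with about 1.5 N of friction, no spring, and stays where it is left
- vice_c: one of three alike setting vices fixed to the desk: dark base 122 x 92 mm (x -59..63, y -40..52), its top (bed) 10 mm above the desk. Origin on the desk, z up. A gap along x lies between two aluminium jaws, tops 34 mm above the desk. Fixed jaw: x 15..47, face y = -8, outer face y = -22 mm. Sliding jaw: x 16..46, 16 mm thick, on the +y side
- vice_c_seat (a point): where the parallel's centre lies when fully seated in this vice (on the bed, end at the stop, against the fixed jaw): (0, 0, 22.5) mm in the vice's frame, same axes; the parallel's length runs along x. Open mouth of the gap on the -x side, bare bed x -59..15 mm; steel end stop at the +x end: face x = 45 mm, y -12..22, top 28 mm above the desk
- vice_c_pad (a point): centre of the outer face of the blue pad on this vice's sliding jaw, 22.5 mm above the desk (pad 26 mm along x, 20 mm high); moves with the jaw; axes as the vice, the pad faces +y; pushed towards -y the jaw closes
- vice_c_jaw (a joint): width of this vice's gap between the jaw faces, in m: 0 shut, up to 0.027 open; the jaw slides with about 1.5 N of friction, no spring, and stays where it is left
- ring_gauge_center (a point): centre of the black setting ring 42 mm across, 14 mm high, a bystander lying on the desk; leave it alone
- brass_plug_center (a point): centre of the brass plug 12 x 40 x 12 mm, a bystander lying on the desk; leave it alone
- marker_center (a point): centre of the yellow highlighter 26 x 102 x 18 mm, a bystander lying on the desk; leave it alone
- steel_bush_center (a point): centre of the steel bush 20 mm across, 26 mm high, a bystander lying on the desk; leave it alone

How it is judged:
By the outcome, as a careful person would: the job done as asked, in the order asked, and still so for the second after the job is handed in, while the arm keeps its last pose, push and grip.
It also fails if it takes over 45 s, if anything falls off the work surface, if the arm or the gripper's body presses on something with over 40 N, if the wrist force passes 120 N, or if a joint passes its speed limit or range.

## Working session

There is one attempt and no reset: what is moved stays moved. The work goes in short steps, Python scripts to look and compute and a tool call to move; the robot and the scene stay as the last step left them, time stands still between calls to the robot, and variables do not carry over. Pictures are saved under pics/ and viewed, at most 10 in all, crops included, and the job is handed in when it is done.

Besides the shell and the picture viewer there is one more tool, called after "Emit:" by a JSON object that holds its "name" and its "arguments". servo_tool: Moves the arm, as the interface text tells. Scaled input: -1 to 1 covers 0.1 m each way for a shift and pi/2 rad each way for a turn. Its arguments: {"type":"object","properties":{"plan":{"type":"array","items":{"type":"array","items":{"type":"number"}}}},"required":["plan"]}

```bash
mkdir -p pics
python3 - <<'E'
from bench import robot
import cv2,numpy as np
o=robot.get_obs();print({k:np.round(v,3).tolist() for k,v in o.items()})
for n in("top","side"):
    im=robot.snapshot(n);cv2.imwrite(f"pics/{n}0.png",im[:,:,::-1])
    p=robot.camera_params(n);print(n,{k:np.round(v,4).tolist() for k,v in p.items()})
    for t in["parallel_center","vice_a","vice_a_pad","marker_center","brass_plug_center","ring_gauge_center","steel_bush_center"]:
        print(t,[(np.round(d["extent"]).tolist(),round(d["conf"],2)) for d in robot.find_in(t,n)][:5])
E
```

```text
{'time': 0.0, 'joint_positions': [1.055, 0.088, 1.372, -0.0, 1.684, -0.103], 'qvel': [-0.0, -0.0, 0.001, 0.002, -0.0, -0.0], 'joint_torque': [0.001, -34.018, -30.243, 0.072, 0.033, -0.0], 'tool_pos': [0.22, 0.503, 0.221], 'ee_rot': [-3.139, -0.0, 2.729], 'wrist_force': [0.398, 0.032, -0.245], 'wrist_torque': [-0.0, 0.016, -0.017], 'finger_force': 0.0, 'width': 0.094}
top {'camera_matrix': [[381.0426, 0.0, 265.0281], [0.0, 381.0426, 189.9094], [0.0, 0.0, 1.0]], 'rvec': [2.1751, -2.1559, 0.0919], 'tvec': [-0.0393, 0.4811, 0.8365]}
parallel_center [([262.0, 215.0, 43.0, 12.0], 0.81)]
vice_a [([319.0, 148.0, 53.0, 57.0], 0.89), ([245.0, 131.0, 44.0, 55.0], 0.82), ([164.0, 142.0, 44.0, 54.0], 0.71)]
vice_a_pad []
marker_center [([383.0, 173.0, 40.0, 30.0], 0.6)]
brass_plug_center [([358.0, 214.0, 13.0, 5.0], 0.47)]
ring_gauge_center [([145.0, 210.0, 20.0, 24.0], 0.47)]
steel_bush_center [([360.0, 258.0, 8.0, 13.0], 0.42)]
side {'camera_matrix': [[426.3386, 0.0, 253.9502], [0.0, 426.3386, 192.1113], [0.0, 0.0, 1.0]], 'rvec': [0.1944, -2.545, 1.6993], 'tvec': [0.4725, 0.0873, 0.9393]}
parallel_center [([278.0, 209.0, 10.0, 25.0], 0.55)]
vice_a [([184.0, 246.0, 64.0, 20.0], 0.96), ([221.0, 184.0, 49.0, 22.0], 0.74), ([193.0, 211.0, 62.0, 27.0], 0.62)]
vice_a_pad [([214.0, 186.0, 12.0, 10.0], 0.6), ([164.0, 248.0, 19.0, 14.0], 0.45)]
marker_center [([255.0, 170.0, 21.0, 15.0], 0.62)]
brass_plug_center []
ring_gauge_center []
steel_bush_center [([192.0, 210.0, 62.0, 27.0], 0.59), ([320.0, 178.0, 10.0, 12.0], 0.47), ([255.0, 171.0, 16.0, 17.0], 0.28)]
```

```bash
ls; python3 -c "
import cv2
for n in('top','side'):
    i=cv2.imread(f'pics/{n}0.png');cv2.imwrite(f'pics/{n}0b.png',cv2.resize(i,(800,600),interpolation=cv2.INTER_CUBIC))"
```

```text
pics
```

View pics/top0b.png

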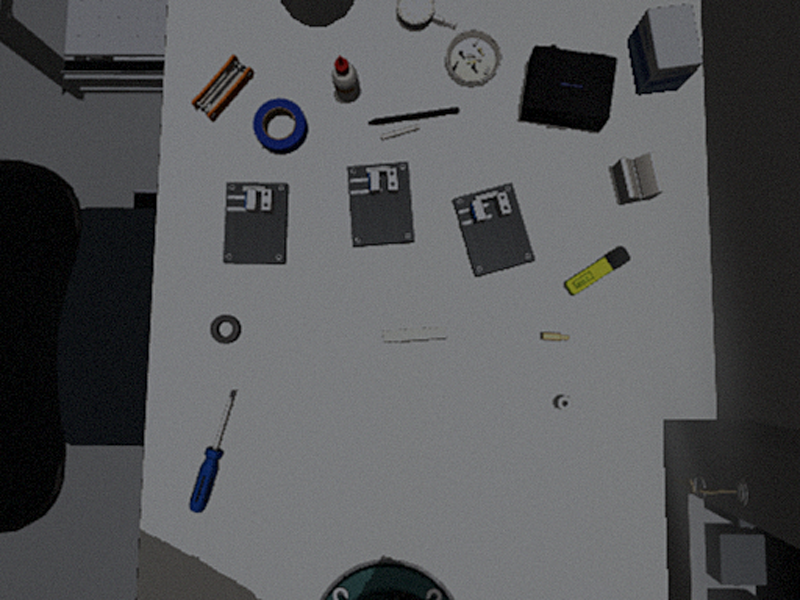

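View pics/side0b.png

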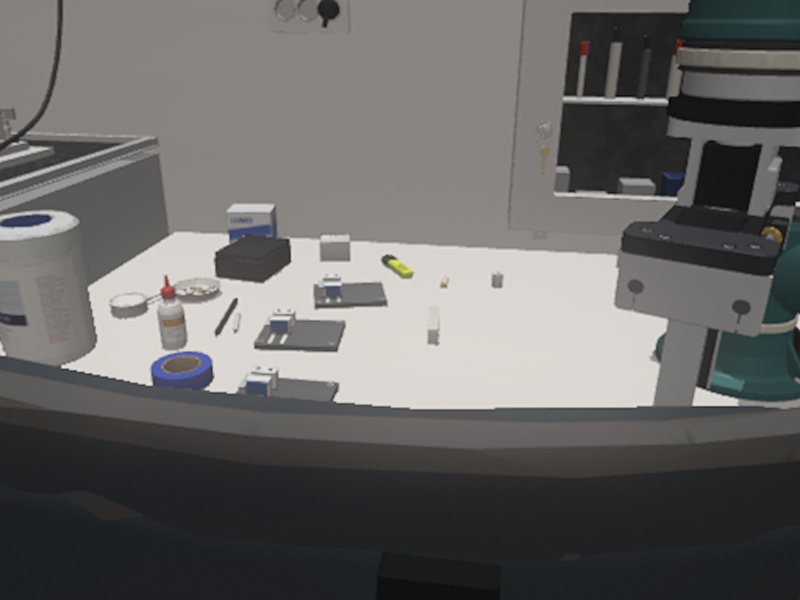

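Top view (800-px scale): three vices at (256,222), (380,204) and (493,229), with their mouths toward the robot and pads to the left (+y). The parallel is at (414,335), lengthwise left–right. The side view shows the same vices. Next I'll zoom in on the gaps and set up pixel-to-plane conversion.

```bash
cat > h.py <<'E'
import cv2,numpy as np
from bench import robot
def cam(n):
    p=robot.camera_params(n);return np.array(p["camera_matrix"]),np.array(p["rvec"],float),np.array(p["tvec"],float)
def px2w(uv,z,n="top"):
    K,r,t=cam(n);R=cv2.Rodrigues(r)[0];uv=np.atleast_2d(np.array(uv,float))
    d=np.c_[(uv-K[:2,2])/[K[0,0],K[1,1]],np.ones(len(uv))]@R;c=-R.T@t.ravel()
    return c+d*((z-c[2])/d[:,2])[:,None]
def w2px(P,n="top"):
    K,r,t=cam(n);return cv2.projectPoints(np.array(P,float).reshape(-1,1,3),r,t,K,None)[0][:,0]
E
python3 - <<'E'
import cv2,numpy as np
from h import *
im=cv2.imread('pics/top0.png')
def quad(mask_box,lo,hi,z):
    x,y,w,h=mask_box
    g=cv2.cvtColor(im,cv2.COLOR_BGR2GRAY)[y:y+h,x:x+w]
    m=((g>=lo)&(g<=hi)).astype(np.uint8)
    n,l,s,_=cv2.connectedComponentsWithStats(m);k=1+np.argmax(s[1:,4])
    c=cv2.findContours((l==k).astype(np.uint8),cv2.RETR_EXTERNAL,2)[0]
    r=cv2.minAreaRect(np.vstack(c));b=cv2.boxPoints(r)+[x,y];W=px2w(b,z)
    print(np.round(r[1],1),np.round(b,1).tolist());print(np.round(W[:,:2].mean(0),4),np.round(W[:,:2],4).tolist(),[round(float(np.linalg.norm(W[i]-W[i-1])),4) for i in(1,2)])
for e in([164,142],[245,131],[319,148]): quad((e[0]-30,e[1]-33,60,66),0,75,.01)
g=cv2.cvtColor(im,cv2.COLOR_BGR2GRAY);print(g[205:226,262]);print(g[215,230:295])
cr=[cv2.resize(im[y-32:y+32,x-26:x+26],None,fx=5,fy=5,interpolation=cv2.INTER_CUBIC) for x,y in([164,142],[245,131],[319,148])]
top=np.hstack(cr);p=cv2.resize(im[200:230,205:361],(780,150),interpolation=cv2.INTER_CUBIC)
cv2.imwrite('pics/crop1.png',np.clip(np.vstack([top,p])*1.5,0,255).astype(np.uint8))
print(w2px([[0.22,.5,.2],[0,0,0]]))
E
```

```text
[39.9 52.4] [[142.5, 167.9], [144.4, 115.6], [184.2, 117.0], [182.4, 169.4]]
[0.592  0.2027] [[0.5314, 0.249], [0.6554, 0.2496], [0.6525, 0.1559], [0.5288, 0.1565]] [0.124, 0.0938]
[51.5 39.3] [[221.7, 106.2], [260.9, 103.4], [264.6, 154.8], [225.4, 157.6]]
[0.6216 0.0174] [[0.679, 0.0685], [0.6863, -0.0232], [0.5642, -0.033], [0.557, 0.0575]] [0.092, 0.1224]
[52.8 40.1] [[288.4, 127.4], [326.7, 115.8], [342.0, 166.4], [303.7, 178.0]]
[ 0.5841 -0.1499] [[0.6293, -0.0878], [0.6575, -0.1771], [0.5385, -0.2114], [0.511, -0.1233]] [0.0936, 0.1238]
[123 127 125 125 124 118 120 124 122 125 120 124  98  85 115 122 118 123
 122 123 118]
[123 124 123 126 122 123 122 123 126 119 121 122 120 120 102 104 121 121
 122 120 120 121 128 118 122 121 121 123 122 125 124 122 120 123 123 120
 126 124 123 130 121 127 124 126 130 123 122 128 123 122 128 129 127 129
 131 112 111 125 120 122 121 120 123 114 126]
[[-43.98204772 326.53985698]
 [247.12284823 409.05181056]]
```

View pics/crop1.png

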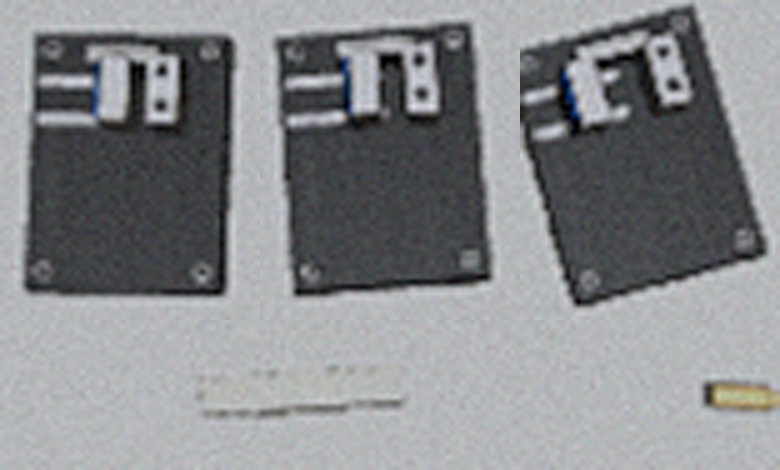

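The crop gives gaps of about 8 mm (left), 12 mm (middle) and 21 mm (right), so the right vice is the open one. Next I'll fit its pose and the parallel's by matching outlines.

```bash
cat >> h.py <<'E'
from scipy.optimize import minimize
def box(p,xr,yr,zr):
    c,s=np.cos(p[2]),np.sin(p[2])
    return np.array([[p[0]+c*x-s*y,p[1]+s*x+c*y,z] for x in xr for y in yr for z in zr])
def fit(img,p0,xr,yr,zr,n="top",band=5):
    def mask(p):
        h=cv2.convexHull(w2px(box(p,xr,yr,zr),n).astype(np.float32))[:,0]
        b=np.zeros((img.shape[0]*8,img.shape[1]*8),np.float32)
        cv2.fillPoly(b,[np.round(((h+.5)*8-.5)*16).astype(np.int32)],1.,shift=4)
        return cv2.GaussianBlur(cv2.resize(b,img.shape[::-1],interpolation=cv2.INTER_AREA),(0,0),.6)
    m0=(mask(p0)>.5).astype(np.uint8);k=np.ones((2*band+1,)*2,np.uint8)
    w=(cv2.dilate(m0,k)-cv2.erode(m0,k))>0
    def cost(p):
        A=np.c_[mask(p)[w],np.ones(w.sum())];y=img[w];return ((A@np.linalg.lstsq(A,y,rcond=None)[0]-y)**2).mean()
    r=minimize(cost,p0,method="Nelder-Mead",options=dict(initial_simplex=[p0]+[list(np.array(p0)+d) for d in np.diag([.004,.004,.06])],xatol=2e-5,fatol=1e-6))
    return r.x,r.fun
def avg(n,k=10): return np.mean([robot.snapshot(n).astype(np.float32) for _ in range(k)],0)
E
python3 - <<'E'
from h import *
T=avg("top",12);S=avg("side",8);np.savez("av.npz",T=T,S=S)
g=T.mean(2)
for c in([.5841,-.1499,.286],[.6216,.0174,.06],[.592,.2027,0]):
    a,s=np.cos(c[2]),np.sin(c[2]);p0=[c[0]-.002*a+.006*s,c[1]-.002*s-.006*a,c[2]]
    p,f=fit(g,p0,[-.059,.063],[-.040,.052],[0,.01]);print(np.round(p,4),np.degrees(p[2]).round(2),f)
rb=T[:,:,0]-T[:,:,2]
print(np.round(rb[204:224,262],1),np.round(g[204:224,262],0))
pc=px2w([[262,215]],.0125)[0];print(pc)
for im in(rb,g):
    print(fit(im,[pc[0],pc[1],np.pi/2],[-.045,.045],[-.008,.008],[0,.025],band=6))
E
```

```text
[ 0.5846 -0.1568  0.2802] 16.06 257.4063343928008
[0.6212 0.0113 0.0889] 5.09 260.1083569424273
[ 0.5907  0.1975 -0.0037] -0.21 210.92110094857185
[-2.6 -3.1 -2.7 -3.8 -1.5 -3.7 -0.7  1.2 -0.3  0.7  0.3 -0.2 -2.2  1.7
  2.  -2.7 -3.4 -2.6 -2.5 -1.9] [121. 121. 122. 122. 122. 123. 121. 121. 121. 121. 121. 122. 125.  96.
  83. 114. 124. 123. 121. 121.]
[ 0.42519589 -0.02856997  0.0125    ]
(array([ 0.42770535, -0.03487323,  1.64638336]), np.float64(1.2339658843311283))
(array([ 0.42410224, -0.03393539,  1.66085093]), np.float64(73.8520305554774))
```

Emit:
{"name": "servo_tool", "arguments": {"plan": [[-1, -1, 0, 0, 0, 0, 60], [-1, -1, 0, 0, 0, 0, 60], [-1, -1, 0, 0, 0, 0, 60], [-1, -1, 0, 0, 0, 0, 60]]}}

```text
time: 2.13
tool_pos: [0.2731, 0.3687, 0.2226]
ee_rot: [-3.141, 0.002, 2.726]
wrist_force: [1.2, 0.7, 0.6]
width: 0.0706
finger_force: 0.0
```

Emit:
{"name": "servo_tool", "arguments": {"plan": [[-1, -1, 0, 0, 0, 0, 60], [-1, -1, 0, 0, 0, 0, 60], [-1, -1, 0, 0, 0, 0, 60], [-1, -1, 0, 0, 0, 0, 60]]}}

```text
time: 2.47
tool_pos: [0.3246, 0.2368, 0.2228]
ee_rot: [-3.141, 0.002, 2.725]
wrist_force: [-0.2, -0.1, -0.1]
width: 0.0599
finger_force: 0.0
```

Emit:
{"name": "servo_tool", "arguments": {"plan": [[-1, -1, 0, 0, 0, 0, 60], [-1, -1, 0, 0, 0, 0, 60], [-1, -1, 0, 0, 0, 0, 60], [-1, -1, 0, 0, 0, 0, 60]]}}

```text
time: 2.8
tool_pos: [0.3761, 0.1048, 0.2227]
ee_rot: [-3.14, 0.002, 2.724]
wrist_force: [-0.3, 0.3, 0.0]
width: 0.0601
finger_force: 0.0
```

Emit:
{"name": "servo_tool", "arguments": {"plan": [[-1, -1, 0.8, 0, 0, 0.685, 40], [-1, -1, 0.8, 0, 0, 0.685, 40], [-1, -1, 0.8, 0, 0, 0.685, 40], [-1, -1, 0.8, 0, 0, 0.685, 40], [-1, -1, 0.8, 0, 0, 0.685, 40], [-1, -1, 0.8, 0, 0, 0.685, 40], [-1, -1, 0.8, 0, 0, 0.685, 40], [-1, -1, 0.8, 0, 0, 0.685, 40], [-1, -1, 0.8, 0, 0, 0.685, 40], [-1, -1, 0.8, 0, 0, 0.685, 40]]}}

```text
time: 3.63
tool_pos: [0.4266, -0.0231, 0.1425]
ee_rot: [3.141, -0.0, 1.651]
wrist_force: [-1.1, -0.7, 0.3]
width: 0.0399
finger_force: 0.0
```

Emit:
{"name": "servo_tool", "arguments": {"plan": [[-0.23, 0, 0.4, 0, 0, 0, 40], [-0.23, 0, 0.8, 0, 0, 0, 40], [-0.23, 0, 0.9, 0, 0, 0, 40], [-0.23, 0, 0.9, 0, 0, 0, 40]]}}

```text
time: 3.97
tool_pos: [0.4249, -0.0454, 0.0482]
ee_rot: [-3.133, -0.003, 1.654]
wrist_force: [0.4, 0.4, -0.3]
width: 0.0403
finger_force: 0.0
```

Emit:
{"name": "servo_tool", "arguments": {"plan": [[0, 0, 0.15, 0, 0, 0, 40], [0, 0, 0.3, 0, 0, 0, 40], [0, 0, 0.31, 0, 0, 0, 40], [0, 0, 0.31, 0, 0, 0, 25], [0, 0, 0.31, 0, 0, 0, 25], [0, 0, 0.31, 0, 0, 0, 25]]}}

```text
time: 4.47
tool_pos: [0.4298, -0.0462, 0.0232]
ee_rot: [3.139, 0.001, 1.653]
wrist_force: [0.0, 0.2, 1.5]
width: 0.0262
finger_force: 0.0
```

Run:
```python
from h import *
im=robot.snapshot("side");cv2.imwrite("pics/s1.png",cv2.resize(im[170:250,230:330,::-1],(800,640))[:600])
o=robot.get_obs();print(o["tool_pos"],o["ee_rot"],o["wrist_force"],o["width"])
print(w2px([list(o["tool_pos"]),[.4265,-.0345,.025]],"side"))
```

```text
[ 0.42964677 -0.04617613  0.02300881] [3.13878601e+00 8.21769381e-04 1.65326985e+00] [ 0.44994316  0.1684885  -0.36363273] 0.025476257795278782
[[276.49941757 200.94618399]
 [277.35443481 202.21430592]]
```

View pics/s1.png

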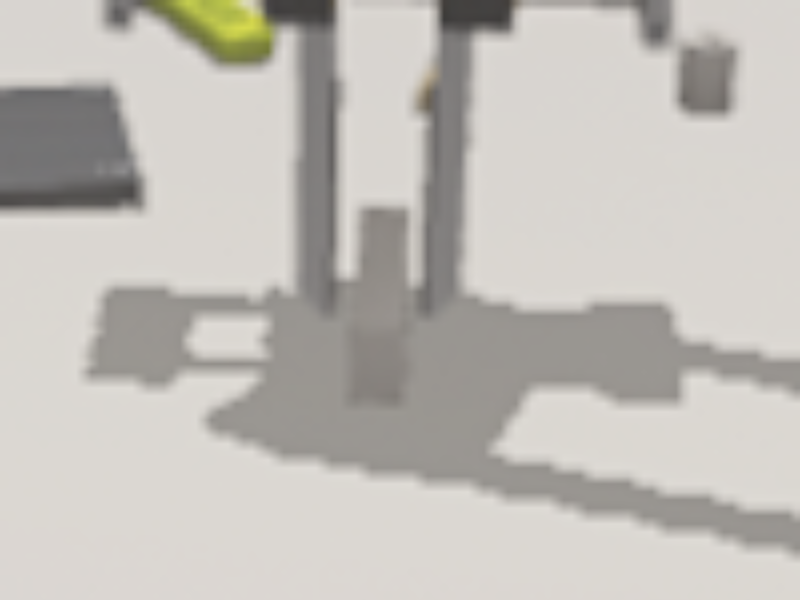

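The side view shows the bar (col ~382, row ~310 in the crop) standing between both fingers (cols ~335 and ~428) with room on either side. Closing on it, then lifting.

Emit:
{"name": "servo_tool", "arguments": {"plan": [[0, 0, 0.01, 0, 0, 0, 0], [0, 0, 0.01, 0, 0, 0, 0], [0, 0, 0.01, 0, 0, 0, 0], [0, 0, 0.01, 0, 0, 0, 0], [0, 0, 0.01, 0, 0, 0, 0], [0, 0, 0.01, 0, 0, 0, 0]]}}

```text
time: 5.02
tool_pos: [0.4289, -0.0461, 0.0211]
ee_rot: [3.141, 0.0, 1.653]
wrist_force: [-1.0, -0.5, 4.7]
width: 0.0156
finger_force: 30.0
```

Emit:
{"name": "servo_tool", "arguments": {"plan": [[0, 0, -0.2, 0, 0, 0, 0], [0, 0, -0.5, 0, 0, 0, 0], [0, 0, -0.6, 0, 0, 0, 0], [0, 0, -0.6, 0, 0, 0, 0], [0, 0, -0.6, 0, 0, 0, 0]]}}

```text
time: 5.43
tool_pos: [0.4284, -0.046, 0.08]
ee_rot: [3.141, 0.0, 1.653]
wrist_force: [0.5, 0.0, -2.2]
width: 0.0157
finger_force: 30.0
```

Run:
```python
from h import *
T=avg("top",6);S=avg("side",6);np.savez("av2.npz",T=T,S=S)
o=robot.get_obs();print(o["tool_pos"],o["ee_rot"],o["wrist_force"],o["width"],o["finger_force"],o["time"])
print(w2px([o["tool_pos"]]),w2px([o["tool_pos"]],"side"))
c=cv2.resize(T[170:240,215:315,::-1],(500,350),interpolation=cv2.INTER_CUBIC);d=cv2.resize(S[160:230,240:300,::-1],(300,350),interpolation=cv2.INTER_CUBIC)
cv2.imwrite("pics/g1.png",np.hstack([np.clip(c*1.5,0,255),d]))
```

```text
[ 0.42844575 -0.04597128  0.08036394] [-3.14150094e+00 -1.00690981e-04  1.65279989e+00] [-0.93950902  0.04055144 -1.43407799] 0.01583205512666488 29.996397793293 6.0333
[[269.67779515 212.49077546]] [[277.6790982  178.79118402]][ WARN:0@9.766] global loadsave.cpp:1063 imwrite_ Unsupported depth image for selected encoder is fallbacked to CV_8U.
```

View pics/g1.png

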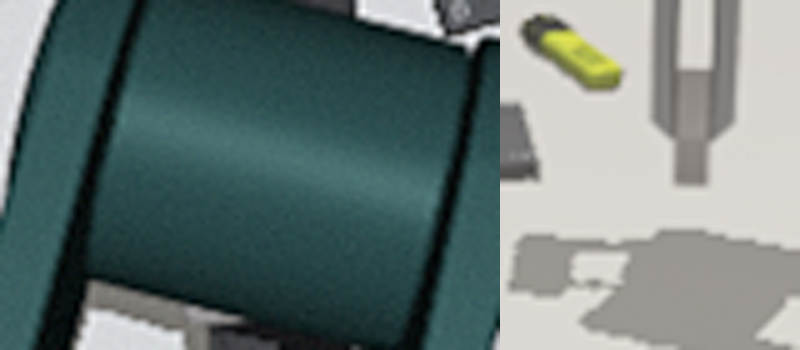

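The bar is held square between the fingers, TCP about 21 mm above its underside. I'll cross-check the vice pose with the side camera and measure its gap before inserting.

Run:
```python
from h import *
d=np.load("av.npz");T,S=d["T"],d["S"];gT,gS=T.mean(2),S.mean(2)
p0=[.5846,-.1568,.283]
for n,g in(("top",gT),("side",gS)):
    for b in(2,3,4): 
        p,f=fit(g,p0,[-.059,.063],[-.04,.052],[0,.01],n,b);print(n,b,np.round(p,4),np.degrees(p[2]).round(2),round(f,1))
print("bar side",fit(gS,[.4265,-.0345,1.65],[-.045,.045],[-.008,.008],[0,.025],"side",4))
# profile across gap on jaw top plane z=.034, averaged over x 20..40
y=np.arange(-.028,.045,.001)
P=[]
for x in np.arange(.022,.036,.002):
    c,s=np.cos(p0[2]),np.sin(p0[2])
    uv=w2px(np.c_[p0[0]+c*x-s*y,p0[1]+s*x+c*y,np.full(len(y),.034)]).astype(np.float32)
    P.append(cv2.remap(gT,uv[:,0].copy(),uv[:,1].copy(),cv2.INTER_LINEAR)[:,0])
print([(int(round(a*1000)),int(v)) for a,v in zip(y,np.mean(P,0))])
```

```text
top 2 [ 0.5846 -0.1568  0.2812] 16.11 120.2
top 3 [ 0.5846 -0.1567  0.2803] 16.06 175.5
top 4 [ 0.5846 -0.1568  0.2807] 16.08 224.3
side 2 [ 0.5833 -0.1532  0.2729] 15.64 725.8
side 3 [ 0.5836 -0.1532  0.2716] 15.56 643.3
side 4 [ 0.5836 -0.1532  0.2716] 15.56 507.4
bar side (array([ 0.42607397, -0.02974374,  1.65160663]), np.float64(341.2666505766258))
[(-28, 41), (-27, 40), (-26, 38), (-25, 35), (-24, 43), (-23, 64), (-22, 90), (-21, 109), (-20, 120), (-19, 116), (-18, 106), (-17, 95), (-16, 89), (-15, 91), (-14, 99), (-13, 109), (-12, 119), (-11, 123), (-10, 113), (-9, 92), (-8, 65), (-7, 39), (-6, 21), (-5, 18), (-4, 17), (-3, 20), (-2, 26), (-1, 34), (0, 41), (1, 44), (2, 45), (3, 43), (4, 43), (5, 43), (6, 45), (7, 48), (8, 50), (9, 53), (10, 56), (11, 56), (12, 55), (13, 51), (14, 55), (15, 73), (16, 93), (17, 110), (18, 122), (19, 126), (20, 125), (21, 124), (22, 124), (23, 124), (24, 126), (25, 127), (26, 124), (27, 112), (28, 95), (29, 73), (30, 49), (31, 32), (32, 23), (33, 14), (34, 9), (35, 17), (36, 28), (37, 40), (38, 50), (39, 55), (40, 57), (41, 57), (42, 56), (43, 56), (44, 57)]
```

Emit:
{"name": "servo_tool", "arguments": {"plan": [[-0.3, 0.2, 0, 0, 0, 0.876, 0], [-0.6, 0.4, 0, 0, 0, 0.876, 0], [-0.9, 0.7, 0, 0, 0, 0.876, 0], [-1, 0.88, 0, 0, 0, 0.876, 0], [-1, 0.88, 0, 0, 0, 0.876, 0], [-1, 0.88, 0, 0, 0, 0.876, 0], [-1, 0.88, 0, 0, 0, 0.876, 0], [-1, 0.88, 0, 0, 0, 0.876, 0], [-1, 0.88, 0, 0, 0, 0.876, 0], [-1, 0.88, 0, 0, 0, 0.876, 0], [-1, 0.88, 0, 0, 0, 0.876, 0], [-1, 0.88, 0, 0, 0, 0.876, 0]]}}

```text
time: 7.03
tool_pos: [0.5244, -0.1385, 0.0804]
ee_rot: [-3.142, 0.0, 0.275]
wrist_force: [-0.1, -0.3, -2.0]
width: 0.0156
finger_force: 30.0
```

```bash
cat >> h.py <<'E'
O=np.array([.585,-.155]);YW=np.radians(15.9)
def st():
    o=robot.get_obs();c,s=np.cos(YW),np.sin(YW);d=np.array(o["tool_pos"][:2])-O
    f=np.array(o["wrist_force"])
    print("t",round(o["time"],2),"vice xy mm",np.round([(c*d[0]+s*d[1])*1e3,(-s*d[0]+c*d[1])*1e3],1),"z",round(o["tool_pos"][2]*1e3,1),"yaw",np.degrees(o["ee_rot"][2]).round(2),"rp",np.round(o["ee_rot"][:2],3),"Fv",np.round([c*f[0]+s*f[1],-s*f[0]+c*f[1],f[2]],1),"w",o["width"],np.round(o["joint_positions"],2))
E
python3 -c "
from h import *
st()"
```

```text
t 7.03 vice xy mm [-53.7  32.5] z 80.4 yaw 15.74 rp [-3.142  0.   ] Fv [-0.2 -0.3 -2. ] w 0.0156349224444146 [-0.36  0.14  1.6   0.    1.4   0.93]
```

Emit:
{"name": "servo_tool", "arguments": {"plan": [[-0.07, 0.15, 0.1, 0, 0, 0, 0], [-0.07, 0.295, 0.25, 0, 0, 0, 0], [-0.07, 0.295, 0.4, 0, 0, 0, 0], [-0.07, 0.295, 0.46, 0, 0, 0, 0], [-0.07, 0.295, 0.46, 0, 0, 0, 0], [-0.07, 0.295, 0.46, 0, 0, 0, 0]]}}

```text
time: 7.53
tool_pos: [0.5255, -0.1684, 0.0343]
ee_rot: [-3.141, 0.001, 0.278]
wrist_force: [-0.0, -0.2, -1.6]
width: 0.0156
finger_force: 30.0
```

Run:
```python
from h import *
st()
S=avg("side",6);T=avg("top",4);np.savez("av3.npz",T=T,S=S)
u,v=w2px([[O[0],O[1],.03]],"side")[0].astype(int);print(u,v)
d=cv2.resize(S[v-25:v+25,u-30:u+45,::-1],(450,300),interpolation=cv2.INTER_CUBIC)
u,v=w2px([[O[0],O[1],.03]])[0].astype(int);print(u,v)
c=cv2.resize(np.clip(T[v-40:v+40,u-40:u+40,::-1]*1.6,0,255),(300,300),interpolation=cv2.INTER_CUBIC)
cv2.imwrite("pics/i1.png",np.hstack([d,c]).clip(0,255).astype(np.uint8))
```

```text
t 7.53 vice xy mm [-60.9   3.4] z 34.3 yaw 15.95 rp [-3.141e+00  1.000e-03] Fv [-0.1 -0.1 -1.6] w 0.01560013034146209 [-0.41  0.2   1.62  0.    1.32  0.88]
223 178
318 144
```

View pics/i1.png

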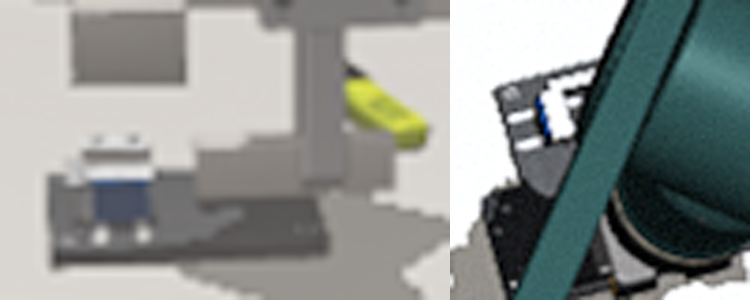

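Side crop: the bar (cols 195–393) is held level just above the bed, ~20 mm short of the jaw (col 152), pointing at the gap. Advancing stepwise with force checks.

Emit:
{"name": "servo_tool", "arguments": {"plan": [[0.05, 0, 0.015, 0, 0, 0, 0], [0.1, 0, 0.015, 0, 0, 0, 0], [0.15, 0, 0.015, 0, 0, 0, 0], [0.2, 0, 0.015, 0, 0, 0, 0], [0.25, 0, 0.015, 0, 0, 0, 0], [0.25, 0, 0.015, 0, 0, 0, 0]]}}

```text
time: 8.53
tool_pos: [0.5509, -0.1616, 0.033]
ee_rot: [3.142, -0.001, 0.277]
wrist_force: [0.1, -0.3, -1.1]
width: 0.0159
finger_force: 30.0
```

```bash
python3 -c "
from h import *
st()"
```

```text
t 8.53 vice xy mm [-34.6   3. ] z 33.0 yaw 15.9 rp [ 3.142e+00 -1.000e-03] Fv [ 0.  -0.3 -1.1] w 0.01592640772442293 [-0.38  0.25  1.57  0.    1.32  0.91]
```

Emit:
{"name": "servo_tool", "arguments": {"plan": [[0.05, 0, 0, 0, 0, 0, 0], [0.1, 0, 0, 0, 0, 0, 0], [0.14, 0, 0, 0, 0, 0, 0], [0.17, 0, 0, 0, 0, 0, 0], [0.18, 0, 0, 0, 0, 0, 0], [0.18, 0, 0, 0, 0, 0, 0]]}}

```text
time: 9.03
tool_pos: [0.5673, -0.1569, 0.0329]
ee_rot: [-3.142, -0.0, 0.277]
wrist_force: [0.4, 0.5, -1.2]
width: 0.0157
finger_force: 30.0
```

Emit:
{"name": "servo_tool", "arguments": {"plan": [[0.01, 0, 0, 0, 0, 0, 0], [0.02, 0, 0, 0, 0, 0, 0], [0.02, 0, 0, 0, 0, 0, 0]]}}

```text
time: 9.28
tool_pos: [0.5691, -0.1564, 0.033]
ee_rot: [-3.142, -0.0, 0.277]
wrist_force: [-0.6, -0.2, -0.8]
width: 0.0158
finger_force: 30.0
```

```bash
python3 -c "
from h import *
st()"
```

```text
t 9.28 vice xy mm [-15.7   3. ] z 33.0 yaw 15.85 rp [-3.142 -0.   ] Fv [-0.6  0.  -0.8] w 0.015803490827473468 [-0.36  0.28  1.53  0.    1.33  0.93]
```

Emit:
{"name": "servo_tool", "arguments": {"plan": [[0.01, 0, 0, 0, 0, 0, 0], [0.02, 0, 0, 0, 0, 0, 0], [0.02, 0, 0, 0, 0, 0, 0]]}}

```text
time: 9.53
tool_pos: [0.5711, -0.1558, 0.033]
ee_rot: [-3.142, -0.0, 0.277]
wrist_force: [0.4, -0.4, -1.3]
width: 0.0156
finger_force: 30.0
```

Emit:
{"name": "servo_tool", "arguments": {"plan": [[0.01, 0, 0, 0, 0, 0, 0], [0.02, 0, 0, 0, 0, 0, 0], [0.02, 0, 0, 0, 0, 0, 0]]}}

```text
time: 9.78
tool_pos: [0.5729, -0.1553, 0.033]
ee_rot: [-3.142, -0.0, 0.277]
wrist_force: [0.5, -0.3, -1.0]
width: 0.0156
finger_force: 30.0
```

Emit:
{"name": "servo_tool", "arguments": {"plan": [[0.01, 0, 0, 0, 0, 0, 0], [0.015, 0, 0, 0, 0, 0, 0], [0.015, 0, 0, 0, 0, 0, 0]]}}

```text
time: 10.03
tool_pos: [0.573, -0.1553, 0.0328]
ee_rot: [-3.141, 0.003, 0.277]
wrist_force: [-5.2, -2.1, 0.3]
width: 0.016
finger_force: 30.0
```

Emit:
{"name": "servo_tool", "arguments": {"plan": [[0.01, 0, 0, 0, 0, 0, 0], [0.015, 0, 0, 0, 0, 0, 0], [0.015, 0, 0, 0, 0, 0, 0]]}}

```text
time: 10.28
tool_pos: [0.5732, -0.1553, 0.0328]
ee_rot: [-3.141, 0.006, 0.277]
wrist_force: [-8.5, -1.9, 2.9]
width: 0.0155
finger_force: 30.0
```

```bash
python3 -c "
from h import *
st()"
```

```text
t 10.28 vice xy mm [-11.5   3. ] z 32.8 yaw 15.85 rp [-3.141  0.006] Fv [-8.7  0.5  2.9] w 0.015512019106293788 [-0.36  0.3   1.51 -0.    1.34  0.94]
```

Contact with the stop came at vice x = −11.6 mm, as predicted. Now lowering onto the bed and easing the push.

Emit:
{"name": "servo_tool", "arguments": {"plan": [[-0.012, 0, 0.01, 0, 0, 0, 0], [-0.012, 0, 0.02, 0, 0, 0, 0], [-0.012, 0, 0.023, 0, 0, 0, 0], [-0.012, 0, 0.023, 0, 0, 0, 0]]}}

```text
time: 10.62
tool_pos: [0.5731, -0.1554, 0.0311]
ee_rot: [-3.141, 0.003, 0.277]
wrist_force: [-6.6, -1.4, 3.8]
width: 0.0155
finger_force: 30.0
```

```bash
python3 -c "
from h import *
st()"
```

```text
t 10.62 vice xy mm [-11.6   2.9] z 31.1 yaw 15.84 rp [-3.141e+00  3.000e-03] Fv [-6.7  0.4  3.8] w 0.015529959698752368 [-0.36  0.3   1.52 -0.    1.33  0.94]
```

Emit:
{"name": "servo_tool", "arguments": {"plan": [[0, 0.01, 0, 0, 0, 0, 0], [0, 0.02, 0, 0, 0, 0, 0], [0, 0.02, 0, 0, 0, 0, 0]]}}

```text
time: 10.87
tool_pos: [0.5732, -0.1558, 0.0311]
ee_rot: [-3.138, 0.004, 0.277]
wrist_force: [-8.6, 1.7, 5.5]
width: 0.0161
finger_force: 30.0
```

Emit:
{"name": "servo_tool", "arguments": {"plan": [[0, 0.01, 0, 0, 0, 0, 0], [0, 0.015, 0, 0, 0, 0, 0], [0, 0.015, 0, 0, 0, 0, 0]]}}

```text
time: 11.12
tool_pos: [0.5733, -0.156, 0.0311]
ee_rot: [-3.136, 0.004, 0.278]
wrist_force: [-9.6, 4.6, 6.8]
width: 0.0157
finger_force: 30.0
```

```bash
python3 -c "
from h import *
st()"
```

```text
t 11.12 vice xy mm [-11.6   2.2] z 31.1 yaw 15.91 rp [-3.136  0.004] Fv [-7.9  7.1  6.8] w 0.015715830786424627 [-0.36  0.3   1.51  0.    1.34  0.93]
```

Emit:
{"name": "servo_tool", "arguments": {"plan": [[-0.005, 0.01, -0.005, 0, 0, 0, 0], [-0.005, 0.02, -0.005, 0, 0, 0, 0], [-0.005, 0.02, -0.005, 0, 0, 0, 0]]}}

```text
time: 11.37
tool_pos: [0.5741, -0.1587, 0.0312]
ee_rot: [-3.137, 0.003, 0.277]
wrist_force: [-6.4, 2.5, 3.7]
width: 0.0155
finger_force: 30.0
```

```bash
python3 -c "
from h import *
st()"
```

```text
t 11.37 vice xy mm [-11.5  -0.6] z 31.2 yaw 15.89 rp [-3.137e+00  3.000e-03] Fv [-5.5  4.2  3.7] w 0.015527253384876512 [-0.37  0.3   1.51  0.    1.34  0.93]
```

Emit:
{"name": "servo_tool", "arguments": {"plan": [[0, 0.01, 0, 0, 0, 0, 0], [0, 0.01, 0, 0, 0, 0, 0], [0, 0.01, 0, 0, 0, 0, 0]]}}

```text
time: 11.62
tool_pos: [0.5743, -0.1596, 0.0311]
ee_rot: [-3.137, 0.003, 0.277]
wrist_force: [-6.3, 2.5, 2.8]
width: 0.0161
finger_force: 30.0
```

Emit:
{"name": "servo_tool", "arguments": {"plan": [[0, 0.01, 0, 0, 0, 0, 0], [0, 0.01, 0, 0, 0, 0, 0], [0, 0.01, 0, 0, 0, 0, 0]]}}

```text
time: 11.87
tool_pos: [0.5744, -0.1601, 0.0312]
ee_rot: [-3.136, 0.003, 0.278]
wrist_force: [-6.9, 4.5, 3.2]
width: 0.016
finger_force: 30.0
```

```bash
python3 -c "
from h import *
st()"
```

```text
t 11.87 vice xy mm [-11.6  -2. ] z 31.2 yaw 15.91 rp [-3.136e+00  3.000e-03] Fv [-5.4  6.2  3.2] w 0.01602233266528216 [-0.37  0.3   1.51  0.    1.34  0.92]
```

Emit:
{"name": "servo_tool", "arguments": {"plan": [[-0.008, -0.01, 0, 0, 0, 0, 30], [-0.008, -0.01, 0, 0, 0, 0, 30], [-0.008, -0.01, 0, 0, 0, 0, 30], [-0.008, -0.01, 0, 0, 0, 0, 30]]}}

```text
time: 12.2
tool_pos: [0.5759, -0.1617, 0.0316]
ee_rot: [3.141, -0.002, 0.277]
wrist_force: [0.3, 0.4, -0.1]
width: 0.0299
finger_force: 0.0
```

Emit:
{"name": "servo_tool", "arguments": {"plan": [[0, 0, -0.1, 0, 0, 0, 30], [0, 0, -0.3, 0, 0, 0, 30], [0, 0, -0.7, 0, 0, 0, 30], [0, 0, -0.8, 0, 0, 0, 10], [0, 0, -0.8, 0, 0, 0, 0]]}}

```text
time: 12.62
tool_pos: [0.5784, -0.1627, 0.1173]
ee_rot: [3.135, -0.009, 0.277]
wrist_force: [1.0, -0.5, -0.6]
width: 0.02
finger_force: 0.0
```

Emit:
{"name": "servo_tool", "arguments": {"plan": [[0.2, -0.2, 0, 0, 0, 0, 0], [0.42, -0.5, 0, 0, 0, 0, 0], [0.42, -0.58, 0, 0, 0, 0, 0], [0.42, -0.58, 0, 0, 0, 0, 0], [0.42, -0.58, 0, 0, 0, 0, 0]]}}

```text
time: 13.03
tool_pos: [0.5989, -0.094, 0.1099]
ee_rot: [-3.141, 0.002, 0.278]
wrist_force: [0.6, 0.4, -0.1]
width: -0.0
finger_force: 0.0
```

```bash
cat >> h.py <<'E'
O=np.array([.5855,-.1569])
E
python3 - <<'E'
from h import *
st()
S=avg("side",6);T=avg("top",4)
u,v=w2px([[O[0],O[1],.03]],"side")[0].astype(int)
d=cv2.resize(S[v-30:v+20,u-35:u+40,::-1],(450,300),interpolation=cv2.INTER_CUBIC)
u,v=w2px([[O[0],O[1],.03]])[0].astype(int)
c=cv2.resize(np.clip(T[v-35:v+35,u-35:u+35,::-1]*1.6,0,255),(300,300),interpolation=cv2.INTER_CUBIC)
cv2.imwrite("pics/p1.png",np.hstack([d,c]).clip(0,255).astype(np.uint8))
E
```

```text
t 13.03 vice xy mm [30.1 56.8] z 109.9 yaw 15.93 rp [-3.141e+00  2.000e-03] Fv [ 0.7  0.2 -0.1] w -3.588352536329975e-05 [-0.25  0.26  1.4  -0.    1.49  1.04]
```

View pics/p1.png

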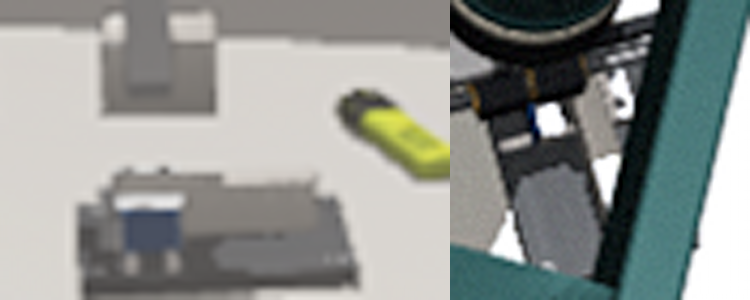

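The bar lies flat in the gap, jaw still open with the pad at (150,230) in the side crop, and the closed fingers above it on the +y side. Descending beside the pad.

Emit:
{"name": "servo_tool", "arguments": {"plan": [[0.01, 0, 0.3, 0, 0, 0, 0], [0.01, 0, 0.55, 0, 0, 0, 0], [0.01, 0, 0.7, 0, 0, 0, 0], [0.01, 0, 0.73, 0, 0, 0, 0], [0.01, 0, 0.73, 0, 0, 0, 0]]}}

```text
time: 13.95
tool_pos: [0.5996, -0.0937, 0.0367]
ee_rot: [-3.14, 0.003, 0.277]
wrist_force: [0.4, -1.0, 1.0]
width: 0.0007
finger_force: 0.0
```

Emit:
{"name": "servo_tool", "arguments": {"plan": [[0, 0.02, 0, 0, 0, 0, 0], [0, 0.04, 0, 0, 0, 0, 0], [0, 0.06, 0, 0, 0, 0, 0], [0, 0.08, 0, 0, 0, 0, 0], [0, 0.08, 0, 0, 0, 0, 0]]}}

```text
time: 14.37
tool_pos: [0.6035, -0.1022, 0.0392]
ee_rot: [3.141, -0.002, 0.276]
wrist_force: [0.0, 0.0, 0.5]
width: 0.0003
finger_force: 0.0
```

```bash
python3 -c "
from h import *
st()"
```

```text
t 14.37 vice xy mm [32.3 47.6] z 39.2 yaw 15.83 rp [ 3.141e+00 -2.000e-03] Fv [0.  0.  0.5] w 0.0002523306378016014 [-0.26  0.32  1.46 -0.    1.35  1.03]
```

Emit:
{"name": "servo_tool", "arguments": {"plan": [[-0.01, 0.01, 0.02, 0, 0, 0, 0], [-0.01, 0.02, 0.02, 0, 0, 0, 0], [-0.01, 0.03, 0.02, 0, 0, 0, 0], [-0.01, 0.04, 0.02, 0, 0, 0, 0], [-0.01, 0.04, 0.02, 0, 0, 0, 0]]}}

```text
time: 14.78
tool_pos: [0.6028, -0.1057, 0.036]
ee_rot: [-3.141, 0.0, 0.277]
wrist_force: [-0.3, -0.2, -1.0]
width: 0.0006
finger_force: 0.2
```

```bash
python3 -c "
from h import *
st()"
```

```text
t 14.78 vice xy mm [30.7 44.6] z 36.0 yaw 15.85 rp [-3.141  0.   ] Fv [-0.4 -0.1 -1. ] w 0.0006453690998801649 [-0.27  0.33  1.47  0.    1.35  1.03]
```

Emit:
{"name": "servo_tool", "arguments": {"plan": [[0, 0.01, 0, 0, 0, 0, 0], [0, 0.02, 0, 0, 0, 0, 0], [0, 0.03, 0, 0, 0, 0, 0], [0, 0.03, 0, 0, 0, 0, 0]]}}

```text
time: 15.12
tool_pos: [0.6036, -0.1085, 0.036]
ee_rot: [-3.141, 0.0, 0.277]
wrist_force: [-0.2, 1.3, -1.3]
width: 0.0006
finger_force: 0.7
```

Emit:
{"name": "servo_tool", "arguments": {"plan": [[0, 0.01, 0, 0, 0, 0, 0], [0, 0.02, 0, 0, 0, 0, 0], [0, 0.02, 0, 0, 0, 0, 0]]}}

```text
time: 15.37
tool_pos: [0.6042, -0.1107, 0.036]
ee_rot: [-3.141, 0.0, 0.277]
wrist_force: [-0.2, 1.4, -0.7]
width: 0.0008
finger_force: 0.6
```

Emit:
{"name": "servo_tool", "arguments": {"plan": [[0, 0.01, 0, 0, 0, 0, 0], [0, 0.02, 0, 0, 0, 0, 0], [0, 0.02, 0, 0, 0, 0, 0]]}}

```text
time: 15.62
tool_pos: [0.6048, -0.1127, 0.036]
ee_rot: [-3.142, 0.0, 0.277]
wrist_force: [-0.9, 0.9, -0.9]
width: 0.0004
finger_force: 0.6
```

```bash
python3 -c "
from h import *
st()"
```

```text
t 15.62 vice xy mm [30.7 37.3] z 36.0 yaw 15.85 rp [-3.142  0.   ] Fv [-0.6  1.1 -0.9] w 0.0003891215645400721 [-0.28  0.33  1.46 -0.    1.35  1.02]
```

Emit:
{"name": "servo_tool", "arguments": {"plan": [[0, 0.01, 0, 0, 0, 0, 0], [0, 0.015, 0, 0, 0, 0, 0], [0, 0.015, 0, 0, 0, 0, 0]]}}

```text
time: 15.87
tool_pos: [0.605, -0.1134, 0.0361]
ee_rot: [-3.14, 0.0, 0.277]
wrist_force: [-1.7, 3.8, 0.3]
width: 0.0005
finger_force: 1.7
```

Emit:
{"name": "servo_tool", "arguments": {"plan": [[0, 0.01, 0, 0, 0, 0, 0], [0, 0.015, 0, 0, 0, 0, 0], [0, 0.015, 0, 0, 0, 0, 0]]}}

```text
time: 16.12
tool_pos: [0.605, -0.1134, 0.0361]
ee_rot: [-3.138, 0.001, 0.277]
wrist_force: [-3.3, 6.1, 1.0]
width: 0.0008
finger_force: 3.4
```

Emit:
{"name": "servo_tool", "arguments": {"plan": [[0, 0.01, 0, 0, 0, 0, 0], [0, 0.015, 0, 0, 0, 0, 0], [0, 0.015, 0, 0, 0, 0, 0]]}}

```text
time: 16.37
tool_pos: [0.605, -0.1135, 0.0361]
ee_rot: [-3.135, 0.001, 0.278]
wrist_force: [-3.0, 9.3, 2.7]
width: 0.0006
finger_force: 5.0
```

The jaw stopped (TCP no longer advances, force rising), so it is clamped. Increasing to a firm push.

Emit:
{"name": "servo_tool", "arguments": {"plan": [[0, 0.015, 0, 0, 0, 0, 0], [0, 0.03, 0, 0, 0, 0, 0], [0, 0.045, 0, 0, 0, 0, 0], [0, 0.06, 0, 0, 0, 0, 0], [0, 0.06, 0, 0, 0, 0, 0], [0, 0.06, 0, 0, 0, 0, 0]]}}

```text
time: 16.87
tool_pos: [0.6051, -0.1137, 0.0361]
ee_rot: [-3.124, 0.002, 0.279]
wrist_force: [-8.0, 19.9, 7.4]
width: 0.0003
finger_force: 11.1
```

Run:
```python
from h import *
st()
S=avg("side",4);T=avg("top",4)
st()
u,v=w2px([[O[0],O[1],.03]],"side")[0].astype(int)
d=cv2.resize(S[v-25:v+25,u-35:u+40,::-1],(450,300),interpolation=cv2.INTER_CUBIC)
u,v=w2px([[O[0],O[1],.03]])[0].astype(int)
c=cv2.resize(np.clip(T[v-35:v+35,u-35:u+35,::-1]*1.6,0,255),(300,300),interpolation=cv2.INTER_CUBIC)
cv2.imwrite("pics/f1.png",np.hstack([d,c]).clip(0,255).astype(np.uint8))
```

```text
t 16.87 vice xy mm [30.7 36.2] z 36.1 yaw 15.99 rp [-3.124e+00  2.000e-03] Fv [-2.3 21.3  7.4] w 0.000255957033246065 [-0.29  0.34  1.45  0.01  1.36  1.  ]
t 17.27 vice xy mm [30.7 36.2] z 36.1 yaw 16.0 rp [-3.124e+00  2.000e-03] Fv [-2.1 21.2  7.1] w 0.0003634691684630994 [-0.29  0.34  1.45  0.01  1.36  1.  ]
```

View pics/f1.png

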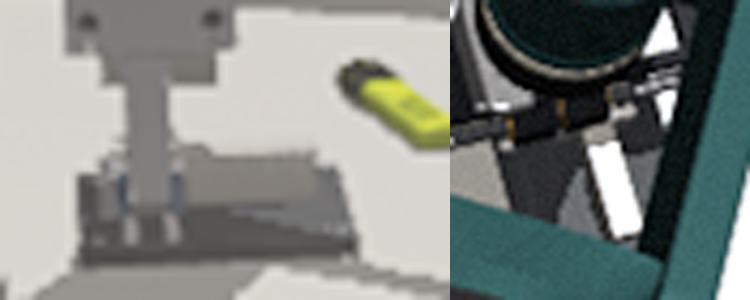

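Run:
```python
from h import *
u,v=w2px([[O[0],O[1],.03]])[0].astype(int)
W=px2w([[u-35+176/4.286-.4,v-35+235/4.286-.4]],.035)[0][:2]-O
c,s=np.cos(YW),np.sin(YW);print((c*W[0]+s*W[1])*1e3,(-s*W[0]+c*W[1])*1e3)
```

```text
-45.950755875892696 1.549517631081505
```

The trailing end measures −46 mm (expected −45), so the bar is still seated at the stop and clamped with a steady push of about 21 N. Handing in.

```bash
python3 -c "
from bench import robot
print(robot.close_job())"
```

```text
the job is handed in; nothing more can be done
None
```

The parallel is in the right-hand vice, flat on the bed with its end at the stop, and clamped between the jaws. I handed in with the fingers still pressing the jaw at about 21 N; no verdict came back.

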